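# Bleed the joining unit's air line and hold the valve open

## Task

Make the joining unit's air line safe for a peg change: first press the stop valve's black palm button right down to its stop and let it spring back, which shuts off the supply. Then take the bleed key (the one with the flat wing grip) from the key stand, put it into the bayonet port at the other end of the air unit, push it fully home against the spring until its flange sits on the collar, and only then turn it a quarter turn clockwise seen from above. The valve springs shut if let go, so finish while still gripping the key, pressed home and turned; do not disturb the other key, the gauge block, the sample dish or the tamper.

Things in the scene. Friction and masses are not known exactly. Their poses are not given: they have to be found in the camera images.
- air_unit: Air service unit, fixed: block 72 mm deep (x), 226 mm long (y), top 56 mm above the table, on a plate 100 x 260 mm; origin centre of its underside, z up, front faces its -x. On top: bayonet port at its y = +78 mm, stop valve's palm button at y = -78 mm, between them the supply gauge, tipped to the front (103 mm high). Tubes up to 90 mm behind its centre.
- port_mouth (a point): Centre of the port's mouth, level with the top of its steel collar (60 mm diameter), 64 mm above the table; axes as air_unit, the two keyways lie along x and -x. Lip 8 mm thick, bore 20 mm diameter, keyways 10 mm wide, reaching 17 mm from the axis.
- bleed_seat_top (a point): Centre of the sprung seat in the port, 13 mm below the mouth at rest. The key's lugs drop into the keyways and rest on it, tip 22 mm below the mouth; the key cannot turn yet. Pushed 7 mm further, the lugs are under the lip and the key's flange lies on the collar (tip 29 mm below the mouth): now it can turn.
- bleed_seat (a joint): How far the sprung seat is pushed down, m: 0 at rest, 0.007 with the key's flange on the collar; 6 N to start, 13 N there. After the turn the lip alone would keep the lugs down only to 0.003 to 0.004; the valve wants the key kept pressed home (over 0.005).
- bleed_turn (a joint): Turn of the port's valve seat, rad: 0 at rest, grows clockwise seen from above, stop at 1.62. The key's lugs turn it with up to 0.13 rad of play; a torsion spring turns it back (0.08 N m at 0, 0.24 N m at a quarter turn).
- stop_button_top (a point): Centre of the top of the black mushroom-shaped palm button (43 mm diameter); 97 mm above the table at rest. It moves straight down 8 mm to its stop and springs back.
- stop_button (a joint): How far the palm button is pressed, m: 0 at rest, 0.008 at its stop; 6 N to start, 12 N at the stop.
- bleed_key: Loose steel key, 150 g, 69 mm tall, in one of the stand's two places. Origin at the stem's tip, z up. Stem 16 mm diameter, tapered nose; two lugs along x and -x (6 mm wide, to 15 mm from the axis, 9 to 17 mm above the tip); flange 40 mm diameter, 29 to 35 mm above the tip; flat wing grip 12 mm thick (y), 40 mm wide (x), from 35 to 69 mm. A half turn about z makes no difference.
- bleed_key_grip (a point): Point on the bleed key's axis in the middle of the wing grip, 56 mm above the tip; axes as bleed_key. Fingers close along its y.
- bowl_key: The other key in the stand, to be left there: same flange, but a round knurled grip 31 mm in diameter instead of a wing, and no lugs; 62 mm tall, origin at the tip of its stem, z up.
- key_stand: Fixed grey block 140 mm (x) by 62 mm (y), 34 mm high, on a dark foot 150 x 72 mm, with two slots (36 x 20 mm, long side along x) at its own x = +34 and -34 mm; a key hangs in its slot by the flange, which lies on the block's top, its tip 5 mm above the table. Origin at the centre of its underside.
- gauge_block: Stepped steel gauge block, 22 x 60 x 40 mm, lying loose behind the work; a bystander. Origin at the centre of its underside.
- sample_dish: Steel dish with capsules, 90 mm diameter, 18 mm high, loose behind the work; a bystander. Origin at the centre of its underside.
- tamping_rod: White powder tamper standing loose on its 40 mm foot, 88 mm tall, to the right behind the work; a bystander. Origin at the centre of its underside.
Things that resemble listed ones, but are neither listed nor needed, are in the scene too. Leave any red look-alike of the bleed_key alone.

How it is judged (in metres and radians):
On the way, in this order (a step that is already met when the one before it is completed fails the run):
1. the stop valve's palm button is pressed down to its stop (value of joint stop_button above 0.007 m and horizontal distance between bleed_key and port_mouth above 0.05 m), for 0.1 s.
2. the button is back up and the bleed key stands in the port, pushed home against the spring and not yet turned (value of joint stop_button below 0.002 m and value of joint bleed_seat above 0.0045 m and value of joint bleed_turn below 0.5 rad and horizontal distance between bleed_key and port_mouth below 0.005 m), for 0.05 s.
At the end, for the whole second after the job is handed in: Bleed key in the port within 5 mm of its axis, upright within 0.12 rad, pressed home (seat down over 5 of 7 mm, tip 26.5 mm or more below the mouth), turned clockwise over 1.2 rad, steady, gripped with over 3 N; palm button back up; other key within 20 mm of its place (value of joint bleed_turn above 1.2 rad and value of joint bleed_seat above 0.005 m and horizontal distance between bleed_key and port_mouth below 0.005 m and z of bleed_key in the frame of port_mouth below -0.0265 m and angle between bleed_key's own z axis and vertical below 0.12 rad and contact force between the fingers and bleed_key above 3 N and value of joint stop_button below 0.002 m and distance of bowl_key from where it was at the start of the episode below 0.02 m and velocity of joint bleed_turn below 0.2 rad/s); the arm keeps its last pose, push and grip.
It fails at once if the other key is taken out or knocked over (distance of bowl_key from where it was at the start of the episode above 0.025 m).
It fails at once if the gauge block is shoved (distance of gauge_block from where it was at the start of the episode above 0.025 m).
It fails at once if the sample dish is shoved (distance of sample_dish from where it was at the start of the episode above 0.025 m).
It fails at once if the tamper is shoved or knocked over (distance of tamping_rod from where it was at the start of the episode above 0.025 m).
It also fails if it takes over 61 s, if anything falls off the work surface, if the arm or the gripper's body presses on something with over 40 N, if the wrist force passes 120 N, or if a joint passes its speed limit or range.

## Robot

A 6-joint arm with a two-finger parallel gripper is mounted at the origin on a cart in front of the work surface, level with it; the furniture and walls round the work are solid. World frame = base frame: x ahead of the robot, y to its left, z up, the work surface at z = 0. Lengths are in mm, angles in rad, forces in N, time in s.
With the tool pointing down it reaches from about 275 to 750 mm from the base axis. Payload 10.2 kg.
Tool frame: the origin (TCP) lies at the very end of the fingers, on their centre line; the grasp point (between the pads) lies 19 mm behind it; z points along the fingers, y is the line along which they close (so a half turn about z gives the same grasp; the last joint's range is limited). The gripper opens to 85 mm and grips with 20 to 120 N. Pads are 22 mm wide; open, the fingers measure 114 mm over their backs; the gripper's body (76 mm by 85 mm) begins 54 mm behind the grasp point. The pads swing forward as they close: fully open they stand 13 mm farther back than shut.
Start: joints at [0.928, 0.313, 1.498, -0, 1.331, -0.223], TCP at [213.991, 479.415, 231.294] pointing down, gripper open.
Joint ranges: [-2.94, 2.94], [-0.97, 2.17], [0.19, 2.56], [-1.23, 4.37], [0.02, 3.11], [-2.88, 2.88]. Speed limits (rad/s): [2.39, 2.39, 3.01, 3.14, 3.14, 3.14].

## Interface

Orientations are given as a unit quaternion [w, x, y, z].
In Python, from rig import * gives the robot as it stands. The module is installed in compiled form; this text tells all that it offers.
- The arm moves only by the shell command python3 -m crank 'ROWS' [FORCE]. ROWS is JSON, a list that holds one entry, the list of rows, each a list of 7 numbers: the shift along the tool's x, y, z in units of 25 mm (1.0 is 25 mm), then the turn, a rotation vector about the tool's x, y, z in units of 8 degrees (1.0 is 8 degrees), then the finger opening in mm, from 0 to 85.4. A call has exactly 8 rows; each row shifts and turns the commanded pose from where the row before left it, along the tool's axes as they then stand; what a row does not reach is not made up. A row lasts 1/10 s, in which the tool goes at most 50 mm and 8.59 degrees, less where a joint would pass 70% of its speed; a pose out of reach is approached as far as the arm can. A call is refused whole if a number of a shift passes 1 or a number of a turn 1, either way. A call with a gripper value outside its range is refused whole. The fingers move at their own pace and stop on an object; FORCE is the grip in N (left out, the last holds). Time passes only in rows, so rows that do not move let the fingers close, or fill a call up. It gives the time, the measured TCP pose, the force, the opening and the grip force at its end, in the units of the state.
- sense(): the state, without advancing time (a new reading comes with each control period).
- capture(name): name is "scene" or "top" or "wrist"; returns the picture (420x560x3 uint8, blue, green, red); there is no depth.
- camera_model(name): a dict with "fx", "fy", "cx", "cy" (pixels), "world_from_camera" (4x4, takes a point from camera to world coordinates); the wrist camera has in their place "T_tool_cam" (4x4, takes a point from camera to tool coordinates, whose origin is the TCP and whose axes are the flange's). Camera axes: x right, y up, looking along -z (the intrinsics and any distortion apply to the point x, -y, -z); pixel columns grow to the right and rows downward; lengths in mm; the calibration is good to about 2 mm. A picture is of the moment at which its call begins: read the wrist's pose just before it. camera_model takes no time and is no camera call.
- finish_job(): hands the job in; it is judged then, once.
The state is a dict: "time_s": time; "joints": joint angles; "dq": joint speeds; "tau": joint torques, N m; "eef_pos": TCP position; "ee_rot": TCP orientation; "force": force on the tool from outside, world axes, zero at the start; "wrist_torque": the same for the moment, N m; "grip_width": opening from 0.0 (shut) to 1.0 (fully open); "grip_force": force on a finger pad.
Only numpy, scipy, OpenCV 4.12 (cv2) and the standard library are available. Lean on these libraries where they do the work, as an engineer would, in place of code of your own. Each camera call takes 0.05 s, during which the arm holds its last target. There are 200 camera calls.

## Working session

There is one attempt and no reset: what is moved stays moved. The work goes in short steps, Python scripts to look and compute and a shell command to move; the robot and the scene stay as the last step left them, time stands still between calls to the robot, and variables do not carry over. Pictures are saved under pics/ and viewed, at most 10 in all, crops included, and the job is handed in when it is done.

```bash
mkdir -p pics; python3 - <<'E'
from rig import *
import cv2,numpy as np
print(sense())
for n in("scene","top","wrist"):
    cv2.imwrite(f"pics/{n}0.png",capture(n)); print(n,camera_model(n))
E
```

```text
{'time_s': 0.0, 'joints': array([ 9.27633124e-01,  3.13461854e-01,  1.49846376e+00, -5.61364203e-06,
        1.33100289e+00, -2.23408268e-01]), 'dq': array([ 0.0013986 ,  0.00012103, -0.00247942, -0.00134726, -0.00028773,
       -0.00179117]), 'tau': array([-2.41716014e-03, -4.12272227e+01, -2.59735876e+01, -3.80715319e-04,
        4.29184962e-03,  7.31015717e-06]), 'eef_pos': array([213.80845627, 479.19711094, 230.71897122]), 'ee_rot': array([-2.77957879e-04,  2.08339357e-01,  9.78056372e-01, -6.07347927e-04]), 'force': array([-0.2809421 ,  0.30875708, -0.25837824]), 'wrist_torque': array([ 0.00530982, -0.06242025,  0.01459014]), 'grip_force': 0.0, 'grip_width': 0.9972951189736478}
scene {'fx': 504.8579653939687, 'fy': 504.8579653939687, 'cx': 290.41290911780527, 'cy': 207.0426803735162, 'world_from_camera': array([[ 4.49457308e-01,  6.43521979e-01, -6.19570489e-01,
        -9.96163775e+01],
       [-8.93284160e-01,  3.19416029e-01, -3.16254344e-01,
        -4.18523236e+02],
       [-5.61587562e-03,  6.95595330e-01,  7.18411859e-01,
         8.48318022e+02],
       [ 0.00000000e+00,
[... 294 characters left out ...]
e-01, -2.68093771e-02,  1.29701337e-02,
        -4.63812912e+01],
       [ 1.20601891e-02,  3.38287207e-02,  9.99354877e-01,
         1.12429089e+03],
       [ 0.00000000e+00,  0.00000000e+00,  0.00000000e+00,
         1.00000000e+00]])}
wrist {'fx': 312.9974282135926, 'fy': 312.9974282135926, 'cx': 279.4305582568208, 'cy': 208.7944604598253, 'T_tool_cam': array([[ 7.05915896e-04,  9.60257870e-01,  2.79113463e-01,
         7.06254258e+01],
       [ 9.99999681e-01, -5.73218535e-04, -5.57042500e-04,
        -1.14545058e+00],
       [-3.74911434e-04,  2.79113767e-01, -9.60257968e-01,
        -1.42863544e+02],
       [ 0.00000000e+00,  0.00000000e+00,  0.00000000e+00,
         1.00000000e+00]])}
```

View pics/scene0.png

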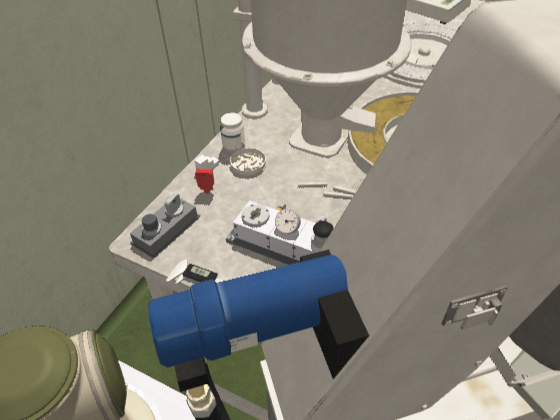

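View pics/top0.png

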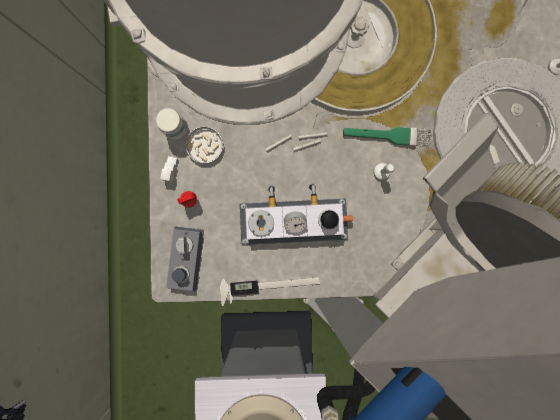

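The scene view shows the stand, with a dark round knob at (150,222) and a wing grip at (174,203). The red look-alike is at (205,178), and the air unit spans about (230–335, 205–255).

In the top view, the stand is at (185,260), the port at (261,222), the gauge at (295,222) and the button at (330,219). Candidates for the bleed key in the top view:
- Wing grip at (184,244): this fits the description, so I choose it.
- Round knob at (180,275): this is the bowl key.
- Red look-alike at (187,200): to be left alone.

Next is a close crop to check that choice.

```bash
python3 - <<'E'
import cv2,numpy as np
t=cv2.imread("pics/top0.png");
a=cv2.resize(t[220:300,160:210],None,fx=6,fy=6,interpolation=2)
b=cv2.resize(t[190:260,230:360],None,fx=3.5,fy=3.5,interpolation=2)
s=cv2.imread("pics/scene0.png")[180:260,120:210]; s=cv2.resize(s,None,fx=2.5,fy=2.5,interpolation=2)
o=np.zeros((480,770,3),np.uint8);o[:480,:300]=a;o[:245,305:305+455]=b;o[260:460,305:530]=s
cv2.imwrite("pics/crop1.png",o)
E
```

```text
(no output)
```

View pics/crop1.png

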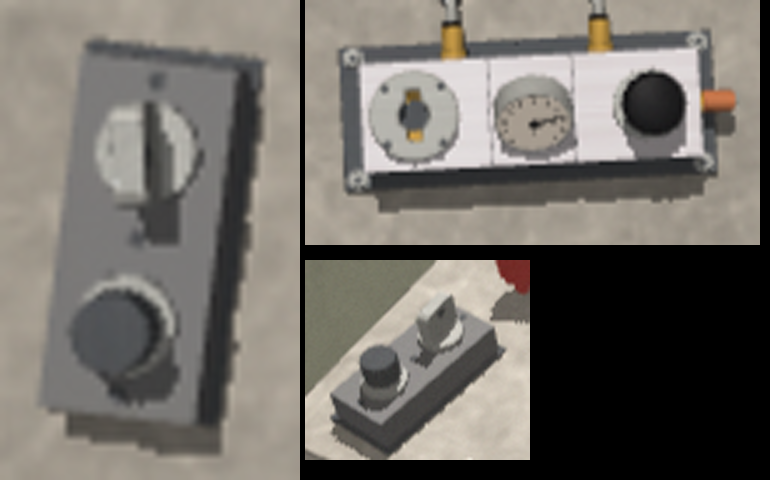

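View pics/wrist0.png

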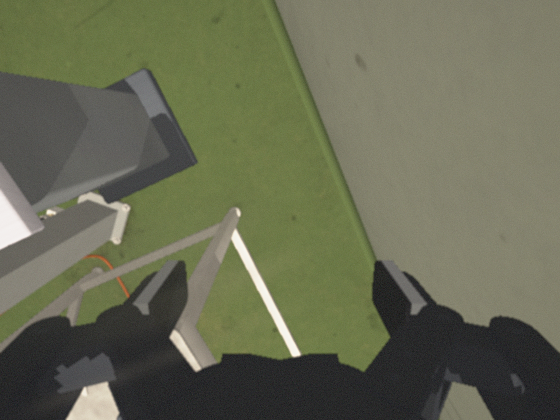

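The crop confirms the choice: the wing-grip key sits in the stand's far slot, flange at top pixel (185,245), with the wing plane along the stand's length. The round-knob bowl key is in the near slot. The port at (261,223) has its keyways along the unit's x, and the button is at (329,219). The wrist view shows only the floor and the open fingers.

```bash
cat > h.py <<'E'
from rig import *
import cv2,numpy as np
from scipy.spatial.transform import Rotation as R
def wfc(n,s=None):
    m=camera_model(n)
    if n!="wrist": return m,np.array(m["world_from_camera"])
    T=np.eye(4);q=s["ee_rot"];T[:3,:3]=R.from_quat([q[1],q[2],q[3],q[0]]).as_matrix();T[:3,3]=s["eef_pos"]
    return m,T@np.array(m["T_tool_cam"])
def ray(n,uv,z,s=None):
    m,T=wfc(n,s);d=T[:3,:3]@np.array([(uv[0]-m["cx"])/m["fx"],-(uv[1]-m["cy"])/m["fy"],-1])
    o=T[:3,3];return o+d*(z-o[2])/d[2]
def pix(n,p,s=None):
    m,T=wfc(n,s);c=np.linalg.inv(T)@np.append(p,1);return np.array([m["cx"]-m["fx"]*c[0]/c[2],m["cy"]+m["fy"]*c[1]/c[2]])
def big(mask):
    c=max(cv2.findContours(mask.astype(np.uint8),0,1)[0],key=cv2.contourArea);return c
E
python3 - <<'E'
from h import *
t=cv2.imread("pics/top0.png").astype(int)
def sub(f,x0,x1,y0,y1):
    m=np.zeros(t.shape[:2],bool);m[y0:y1,x0:x1]=f[y0:y1,x0:x1];return m
mn=t.min(2);mx=t.max(2)
def pr(n,r,z):
    P=[ray("top",p,z)[:2] for p in cv2.boxPoints(r)]
    c=np.mean(P,0);print(n,r,"ctr",c.round(1),[ (np.linalg.norm(P[i]-P[i-1]).round(1),np.degrees(np.arctan2(*(P[i]-P[i-1])[::-1])).round(1)) for i in(1,2)])
pr("unit",cv2.minAreaRect(big(cv2.morphologyEx(sub(mn>205,230,360,190,260).astype(np.uint8),3,np.ones((15,15))))),56)
pr("btn",cv2.minAreaRect(big(sub(mx<60,310,345,203,235))),96)
print("port",ray("top",(261.1,223.4),64),"btn",ray("top",(329.4,219.1),97),"key flange",ray("top",(184.7,245.3),40))
g=(mx>85)&(mx<125)&(mx-mn<15)
pr("stand",cv2.minAreaRect(big(cv2.morphologyEx(sub(g,163,202,225,293).astype(np.uint8),3,np.ones((5,5))))),34)
pr("flange",cv2.minAreaRect(big(sub(mn>140,174,196,234,257))),40)
E
```

```text
unit ((293.9690246582031, 220.67735290527344), (29.524465560913086, 95.72511291503906), 86.90594482421875) ctr [528.  -91.4] [(np.float64(223.5), np.float64(-88.4)), (np.float64(68.9), np.float64(-178.7))]
btn ((329.0, 219.5), (17.0, 16.0), 90.0) ctr [ 528.2 -168.3] [(np.float64(36.0), np.float64(-91.5)), (np.float64(38.2), np.float64(178.2))]
port [523.70729794 -14.70859693  64.        ] btn [ 529.05474534 -169.09203248   97.        ] key flange [477.15662078 167.12212515  40.        ]
stand ((185.38461303710938, 260.423095703125), (31.380786895751953, 66.23455047607422), 7.125016689300537) ctr [441.4 167.4] [(np.float64(156.0), np.float64(-8.2)), (np.float64(74.3), np.float64(-98.7))]
flange ((179.5, 244.5), (7.0, 15.0), 0.0) ctr [479.4 179.3] [(np.float64(35.2), np.float64(-1.1)), (np.float64(16.5), np.float64(-91.6))]
```

```bash
python3 - <<'E'
from h import *
def tri(a,b):
    o=[];d=[]
    for n,u in(("scene",a),("top",b)):
        o.append(wfc(n)[1][:3,3]);v=ray(n,u,0)-o[-1];d.append(v/np.linalg.norm(v))
    s,t=np.linalg.lstsq(np.c_[d[0],-d[1]],o[1]-o[0],rcond=None)[0]
    p,q=o[0]+s*d[0],o[1]+t*d[1];print(((p+q)/2).round(),np.linalg.norm(p-q).round(),"mm gap")
tri((335,275),(437,375)); tri((310,255),(437,375)); tri((200,300),(380,415))
print("wing tops/flange", end=" ");tri((174,199),(184.5,241))
for p in([0,0,0],[0,0,300],[300,-130,0],[300,-130,300],[529,-169,300]): print(p,pix("scene",p).round(),pix("top",p).round())
E
```

```text
[ 257. -305.  349.] 15.0 mm gap
[ 259. -284.  376.] 41.0 mm gap
[ 172. -192.  337.] 62.0 mm gap
wing tops/flange [486. 165.  64.] 5.0 mm gap
[0, 0, 0] [ 87. 454.] [261. 441.]
[0, 0, 300] [ 11. 365.] [256. 521.]
[300, -130, 0] [251. 335.] [312. 314.]
[300, -130, 300] [239. 229.] [325. 347.]
[529, -169, 300] [327. 147.] [343. 218.]
```

```bash

python3 -m crank '[[[-0.85,-0.46,0,0,0,0,85],[-0.85,-0.46,0,0,0,0,85],[-0.85,-0.46,0,0,0,0,85],[-0.85,-0.46,0,0,0,0,85],[-0.85,-0.46,0,0,0,0,85],[-0.85,-0.46,0,0,0,0,85],[-0.85,-0.46,0,0,0,0,85],[-0.85,-0.46,0,0,0,0,85]]]' 20
python3 -m crank '[[[-0.85,-0.46,0,0,0,0,85],[-0.85,-0.46,0,0,0,0,85],[-0.85,-0.46,0,0,0,0,85],[-0.85,-0.46,0,0,0,0,85],[-0.85,-0.46,0,0,0,-0.5,85],[-0.85,-0.46,0,0,0,-0.5,85],[-0.8,-0.46,0,0,0,-0.5,85],[0,0,0,0,0,-0.5,85]]]'
python3 - <<'E'
from h import *
s=sense();print(s["joints"]);np.save("w1.npy",[*s["eef_pos"],*s["ee_rot"]])
a=capture("wrist");b=capture("scene");cv2.imwrite("pics/w1.png",a);cv2.imwrite("pics/s1.png",b)
o=np.zeros((420,800,3),np.uint8);o[:,:400]=cv2.resize(a,(400,420))*0;o[:300,:400]=cv2.resize(a,(400,300));o[:300,400:]=cv2.resize(b,(400,300));cv2.imwrite("pics/c2.png",o[:300])
E
```

```text
time_s: 0.95
eef_pos: [332.1, 325.2, 231.2]
ee_rot: [-0.0, 0.208, 0.978, -0.0]
force: [-0.4, 0.6, -0.2]
grip_width: 0.988
grip_force: 0.0
time_s: 1.75
eef_pos: [438.7, 193.9, 230.9]
ee_rot: [-0.0, 0.07, 0.998, -0.0]
force: [-0.8, -0.4, 0.5]
grip_width: 0.996
grip_force: 0.0
[ 1.71572168e-01  2.13288302e-01  1.62857462e+00 -4.24955456e-04
  1.30004381e+00 -1.25891783e+00]
```

View pics/c2.png

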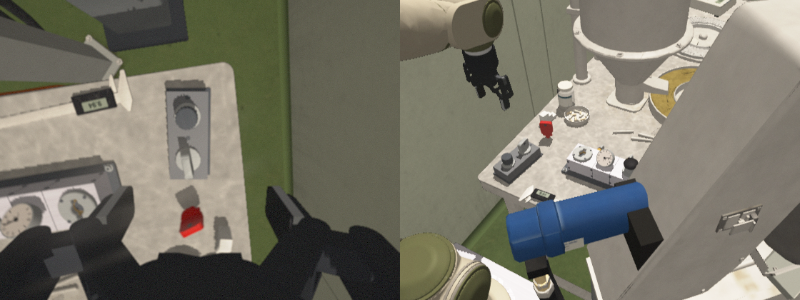

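The left half (wrist view) shows the stand with its wing key and round-knob key, and the red look-alike below it. The right half (scene view) shows the arm has moved while the blue cylinder has not, so the cylinder is fixed furniture. I need its position before swinging right.

```bash
python3 - <<'E'
from h import *
a=cv2.imread("pics/top0.png")[250:420,290:480];b=cv2.imread("pics/scene0.png")[230:420,140:390]
o=np.zeros((600,800,3),np.uint8);x=cv2.resize(a,(400,358));y=cv2.resize(b,(395,300));o[:358,:400]=x;o[:300,405:]=y
t=capture("top");z=cv2.resize(t[280:420,180:560],None,fx=1.7,fy=1.7);o[360:598,:646]=z
cv2.imwrite("pics/c3.png",o)
E
```

```text
(no output)
```

View pics/c3.png

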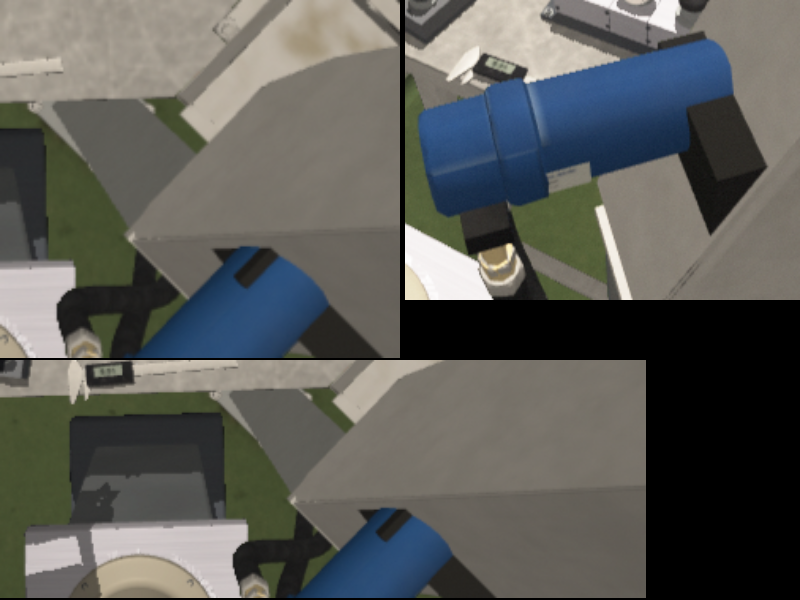

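```bash
python3 - <<'E'
from h import *
for u in((352,363),(415,283),(398,265),(430,180),(497,120)):
    print(u,[(z,ray("top",u,z)[:2].round().tolist(),pix("scene",ray("top",u,z)).round().tolist()) for z in(0,100,200,300,400,500,600)])
E
```

```text
(352, 363) [(0, [179.0, -225.0], [265.0, 416.0]), (100, [209.0, -209.0], [262.0, 369.0]), (200, [239.0, -193.0], [260.0, 316.0]), (300, [270.0, -177.0], [257.0, 255.0]), (400, [300.0, -161.0], [254.0, 186.0]), (500, [330.0, -146.0], [250.0, 105.0]), (600, [361.0, -130.0], [245.0, 11.0])]
(415, 283) [(0, [368.0, -386.0], [393.0, 362.0]), (100, [381.0, -356.0], [387.0, 320.0]), (200, [395.0, -325.0], [380.0, 272.0]), (300, [408.0, -295.0], [372.0, 217.0]), (400, [422.0, -265.0], [363.0, 154.0]), (500, [435.0, -235.0], [352.0, 80.0]), (600, [449.0, -205.0], [339.0, -7.0])]
(398, 265) [(0, [413.0, -346.0], [381.0, 333.0]), (100, [422.0, -319.0], [375.0, 293.0]), (200, [432.0, -292.0], [369.0, 249.0]), (300, [441.0, -266.0], [362.0, 197.0]), (400, [451.0, -239.0], [353.0, 137.0]), (500, [460.0, -213.0], [343.0, 67.0]), (600, [470.0, -186.0], [332.0, -17.0])]
(430, 180) [(0, [620.0, -432.0], [454.0, 270.0]), (100, [611.0, -398.0], [447.0, 236.0]), (200, [602.0, -364.0], [439.0, 197.0]), (300, [593.0, -329.0], [430.0, 152.0]), (400, [584.0, -295.0], [419.0, 99.0]), (500, [575.0, -261.0], [406.0, 37.0]), (600, [566.0, -226.0], [390.0, -39.0])]
(497, 120) [(0, [765.0, -605.0], [551.0, 250.0]), (100, [743.0, -556.0], [541.0, 218.0]), (200, [721.0, -506.0], [531.0, 181.0]), (300, [699.0, -456.0], [518.0, 138.0]), (400, [678.0, -406.0], [504.0, 87.0]), (500, [656.0, -357.0], [486.0, 27.0]), (600, [634.0, -307.0], [465.0, -46.0])]
```

The press body stands at y < -190 near the front and the blue motor is at about z 340, low x. The arm plane to the button clears both by more than 100 mm. I'll move over the button with the fingers closed.

```bash

python3 -m crank '[[[-0.35,-0.87,0,0,0,0,0],[-0.35,-0.87,0,0,0,0,0],[-0.35,-0.87,0,0,0,0,0],[-0.35,-0.87,0,0,0,0,0],[-0.35,-0.87,0,0,0,0,0],[-0.35,-0.87,0,0,0,0,0],[-0.35,-0.87,0,0,0,0,0],[-0.35,-0.87,0,0,0,0,0]]]' 40
python3 -m crank '[[[-0.35,-0.87,0,0,0,0,0],[-0.35,-0.87,0,0,0,0,0],[-0.35,-0.87,0,0,0,0,0],[-0.35,-0.87,0,0,0,0,0],[-0.35,-0.87,0,0,0,0,0],[-0.35,-0.87,0,0,0,0,0],[-0.35,-0.87,0,0,0,0,0],[0,0,0,0,0,0,0]]]'
python3 - <<'E'
from h import *
s=sense();print(s["eef_pos"],s["joints"])
w=capture("wrist")
for n,p in(("btn",(529,-169,97)),("port",(525,-14,64))): print(n,pix("wrist",np.array(p),s))
cv2.imwrite("pics/w2.png",w)
E
```

```text
time_s: 2.7
eef_pos: [482.3, 13.1, 231.3]
ee_rot: [-0.0, 0.071, 0.997, 0.0]
force: [0.1, -0.5, 0.0]
grip_width: -0.003
grip_force: 0.0
time_s: 3.5
eef_pos: [521.8, -147.4, 230.9]
ee_rot: [-0.0, 0.072, 0.997, -0.0]
force: [-0.0, -0.3, 0.0]
grip_width: -0.003
grip_force: 0.0
[ 521.84277135 -147.3577309   230.86271867] [-4.91185008e-01  3.51486963e-01  1.44563498e+00 -3.94393160e-04
  1.34474453e+00 -1.91793605e+00]
btn [258.44566806 209.5353725 ]
port [413.03841036 175.20829529]
```

View pics/w2.png

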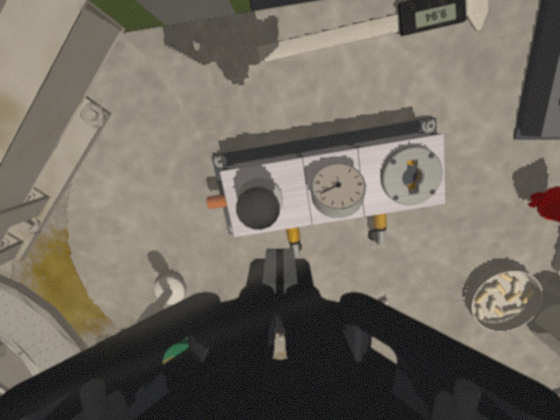

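The wrist view shows the button at (259,208) and the port at (412,176), both within 1–2 px of my predictions. Next I'll line up over the button and descend to just above it.

```bash

python3 -m crank '[[[-0.2,-0.41,0.6,0,0,0,0],[-0.21,-0.41,0.7,0,0,0,0],[0,0,0.7,0,0,0,0],[0,0,0.7,0,0,0,0],[0,0,0.7,0,0,0,0],[0,0,0.7,0,0,0,0],[0,0,0.6,0,0,0,0],[0,0,0.3,0,0,0,0]]]'
python3 -m crank '[[[0,0,0.25,0,0,0,0],[0,0,0.1,0,0,0,0],[0,0,0.1,0,0,0,0],[0,0,0.1,0,0,0,0],[0,0,0.1,0,0,0,0],[0,0,0,0,0,0,0],[0,0,0,0,0,0,0],[0,0,0,0,0,0,0]]]'
```

```text
time_s: 4.35
eef_pos: [528.2, -166.6, 104.2]
ee_rot: [-0.001, 0.07, 0.998, 0.001]
force: [-0.5, 0.5, 0.4]
grip_width: 0.003
grip_force: 0.0
time_s: 5.15
eef_pos: [529.0, -167.4, 91.4]
ee_rot: [0.0, 0.07, 0.998, -0.0]
force: [-4.2, 2.8, 8.7]
grip_width: 0.002
grip_force: 4.8
```

```bash

python3 -m crank '[[[0,0,0.08,0,0,0,0],[0,0,0.08,0,0,0,0],[0,0,0.08,0,0,0,0],[0,0,0,0,0,0,0],[0,0,0,0,0,0,0],[0,0,0,0,0,0,0],[0,0,0,0,0,0,0],[0,0,0,0,0,0,0]]]'
```

```text
time_s: 5.95
eef_pos: [529.1, -167.5, 88.5]
ee_rot: [0.001, 0.07, 0.998, -0.001]
force: [-15.8, 7.8, 37.8]
grip_width: 0.002
grip_force: 19.2
```

The force jumped from 9 N to 38 N, so the button is at its stop, and it stayed there for half a second. I'll lift off and move over the key stand.

```bash

python3 -m crank '[[[0,0,-0.4,0,0,0,0],[0,0,-0.8,0,0,0,0],[0,0,-1,0,0,0,0],[0,0,-1,0,0,0,0],[0,0,-0.8,0,0,0,0],[0.26,0.86,0,0,0,0,0],[0.26,0.86,0,0,0,0,0],[0.26,0.86,0,0,0,0,0]]]'
python3 -m crank '[[[0.26,0.86,0,0,0,0,85],[0.26,0.86,0,0,0,0,85],[0.26,0.86,0,0,0,0,85],[0.26,0.86,0,0,0,0,85],[0.26,0.86,0,0,0,0,85],[0.26,0.86,0,0,0,0,85],[0.26,0.86,0,0,0,0,85],[0.26,0.86,0,0,0,0,85]]]'
python3 -m crank '[[[0.26,0.86,0,0,0,0,85],[0.26,0.86,0,0,0,0,85],[0.26,0.86,0,0,0,0,85],[0.26,0.86,0,0,0,0,85],[0,0,0,0,0,0,85],[0,0,0,0,0,0,85],[0,0,0,0,0,0,85],[0,0,0,0,0,0,85]]]'
python3 - <<'E'
from h import *
s=sense();w=capture("wrist");print(s["eef_pos"],s["ee_rot"],s["force"])
np.save("w3.npy",[*s["eef_pos"],*s["ee_rot"]]);cv2.imwrite("pics/w3.png",w)
p=pix("wrist",np.array((477,167,50)),s);print(p);x,y=(p-[80,75]).astype(int);print(x,y)
cv2.imwrite("pics/c4.png",cv2.resize(w[max(y,0):y+150,x:x+200],None,fx=4,fy=4,interpolation=2))
E
```

```text
time_s: 6.75
eef_pos: [518.6, -100.3, 184.6]
ee_rot: [0.001, 0.07, 0.998, -0.0]
force: [0.8, -0.2, -1.1]
grip_width: 0.0
grip_force: 0.0
time_s: 7.55
eef_pos: [491.3, 77.6, 184.6]
ee_rot: [0.001, 0.07, 0.998, 0.0]
force: [1.0, -0.5, -0.3]
grip_width: 0.994
grip_force: 0.0
time_s: 8.35
eef_pos: [477.8, 164.7, 184.1]
ee_rot: [0.0, 0.071, 0.997, -0.0]
force: [-0.0, 0.1, -0.2]
grip_width: 0.996
grip_force: 0.0
[477.80046344 164.72223526 184.13367074] [ 1.28247992e-04  7.07374276e-02  9.97494961e-01 -4.29693490e-05] [-0.04041408  0.08961433 -0.2293727 ]
[282.91729989 197.48728845]
202 122
```

View pics/c4.png

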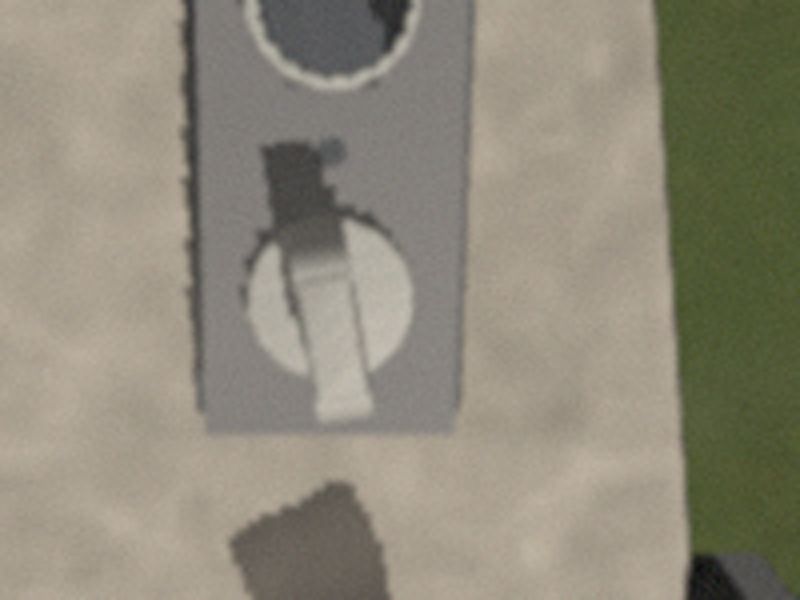

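The close crop shows the wing key. Its wing-top corners are near crop (300,272), (348,265), (373,412) and (318,420), and the flange is centred near (331,300). The wing is turned a few degrees relative to the stand.

```bash
python3 - <<'E'
from h import *
v=np.load("w3.npy");s=dict(eef_pos=v[:3],ee_rot=v[3:])
f=lambda c,z:ray("wrist",(202+c[0]/4,122+c[1]/4),z,s)[:2]
A,B,C,D=[f(c,74) for c in((300,272),(348,265),(373,412),(318,420))]
print(A,B,C,D,"mid",(A+B+C+D)/4,"len",np.linalg.norm((A+B-C-D)/2))
d=(C+D-A-B)/2;print("wing x dir deg",np.degrees(np.arctan2(d[1],d[0])))
print("flange L,R",f((247,300),40),f((413,300),40),"T/B",f((331,378),40), f((331,217),40))
L=[f(c,34) for c in((190,150),(203,400),(468,150),(457,400))];print([np.degrees(np.arctan2(*(b-a)[::-1])) for a,b in((L[0],L[1]),(L[2],L[3]))])
# port refine from w2
E
```

```text
[463.95624423 163.60678756] [463.88362106 173.63153682] [496.45268466 174.68441983] [496.59588223 162.79835218] mid [480.22210805 168.6802741 ] len 32.60457988576381
wing x dir deg 0.214783484611375
flange L,R [476.50135751 148.89957973] [482.00582965 187.71019848] T/B [498.42954568 165.91639775] [459.65677772 171.2276843 ]
[np.float64(-6.6116593193436195), np.float64(-8.579739093543383)]
```

```bash

python3 -m crank '[[[-0.03,0.16,0,0,0,0,50],[0,0,0,0,0,-0.5,50],[0,0,0.5,0,0,-0.5,50],[0,0,0.8,0,0,0,50],[0,0,0.9,0,0,0,50],[0,0,0.9,0,0,0,50],[0,0,0.7,0,0,0,50],[0,0,0.6,0,0,0,50]]]'
python3 -m crank '[[[0,0,0.5,0,0,0,50],[0,0,0.3,0,0,0,50],[0,0,0.2,0,0,0,50],[0,0,0.1,0,0,0,50],[0,0,0.05,0,0,0,50],[0,0,0,0,0,0,50],[0,0,0,0,0,0,50],[0,0,0,0,0,0,50]]]'
```

```text
time_s: 9.2
eef_pos: [478.8, 169.3, 73.0]
ee_rot: [-0.0, 0.001, 1.0, -0.0]
force: [1.0, 0.1, 0.7]
grip_width: 0.585
grip_force: 0.0
time_s: 10.0
eef_pos: [479.0, 169.3, 45.6]
ee_rot: [0.0, 0.0, 1.0, 0.0]
force: [-0.5, 0.2, 0.5]
grip_width: 0.584
grip_force: 0.0
```

```bash

python3 -m crank '[[[0,0,0.05,0,0,0,30],[0,0,0,0,0,0,20],[0,0,0,0,0,0,5],[0,0,0,0,0,0,0],[0,0,0,0,0,0,0],[0,0,0,0,0,0,0],[0,0,0,0,0,0,0],[0,0,0,0,0,0,0]]]' 90
python3 - <<'E'
from h import *
s=sense();print(s)
E
```

```text
time_s: 10.8
eef_pos: [479.0, 169.3, 44.2]
ee_rot: [0.0, 0.0, 1.0, 0.0]
force: [-0.1, 0.4, 4.0]
grip_width: 0.124
grip_force: 88.0
{'time_s': 10.8, 'joints': array([ 1.08870546e-01,  5.10314932e-01,  1.75641714e+00, -6.85970387e-06,
        8.74492682e-01, -1.46105328e+00]), 'dq': array([-0.00114907,  0.00242833, -0.00057213,  0.00297545, -0.00048055,
       -0.00081689]), 'tau': array([-2.09587896e-01, -4.14895213e+01, -1.83725739e+01, -5.33405773e-02,
       -1.15522372e-01, -8.49202566e-03]), 'eef_pos': array([478.97108521, 169.34415871,  44.21058863]), 'ee_rot': array([1.83138514e-04, 4.34048851e-04, 9.99999889e-01, 1.74507420e-05]), 'force': array([-0.11215379,  0.43895415,  4.04230006]), 'wrist_torque': array([0.02541501, 0.11103679, 0.01012526]), 'grip_force': 87.9974913597107, 'grip_width': 0.12407331992356882}
```

The grip holds at 88 N with an opening of about 11 mm. I'll refine the port position from the earlier wrist picture before lifting.

```bash
python3 - <<'E'
from h import *
s=dict(eef_pos=np.array([521.84,-147.36,230.86]),ee_rot=np.array([0,.0718,.9974,0]))
w=cv2.imread("pics/w2.png");h=cv2.cvtColor(w,cv2.COLOR_BGR2HSV)
g=cv2.GaussianBlur(cv2.cvtColor(w,6),(5,5),0)[130:225,365:460]
c=cv2.HoughCircles(cv2.resize(g,None,fx=3,fy=3),3,1,30,param1=80,param2=20,minRadius=75,maxRadius=110)
print([(x/3+365,y/3+130,r/3,ray("wrist",(x/3+365,y/3+130),64,s)[:2].round(1)) for x,y,r in c[0][:3]] if c is not None else None)
roi=np.zeros(w.shape[:2],bool);cv2_c=(412,176)
yy,xx=np.indices(roi.shape);roi=(xx-412)**2+(yy-176)**2<19**2
m=roi&((h[...,1]>110)|(w.max(2)<95))
p=cv2.minAreaRect(big(m));print("hole",p,ray("wrist",p[0],60,s)[:2])
gm=roi&(h[...,1]>110)
ys,xs=np.nonzero(gm);u=[np.array((xs[q].mean(),ys[q].mean())) for q in(ys<176,ys>=176)]
P=[ray("wrist",a,58,s)[:2] for a in u];print("gold",u,P,np.mean(P,0))
# gripped key collar: unit yaw from white top
wm=(w.min(2)>190)&(xx>215)&(xx<450)&(yy>130)&(yy<245)
r=cv2.minAreaRect(big(cv2.morphologyEx(wm.astype(np.uint8),3,np.ones((25,25)))))
Q=[ray("wrist",a,56,s)[:2] for a in cv2.boxPoints(r)];print("unit",np.mean(Q,0),[(np.linalg.norm(Q[i]-Q[i-1]),np.degrees(np.arctan2(*(Q[i]-Q[i-1])[::-1]))) for i in range(4)])
E
python3 -m crank '[[[0,0,-0.2,0,0,0,0],[0,0,-0.4,0,0,0,0],[0,0,-0.6,0,0,0,0],[0,0,-0.7,0,0,0,0],[0,0,-0.7,0,0,0,0],[0,0,-0.7,0,0,0,0],[0,0,-0.5,0,0,0,0],[0,0,0,0,0,0,0]]]'
```

```text
[(np.float32(412.16666), np.float32(171.83333), np.float32(29.166666), array([521.3, -14.7]))]
hole ((412.0, 176.5), (31.0, 18.0), 90.0) [527.02004014 -13.4034221 ]
gold [array([411.66666667, 164.21212121]), array([412.82978723, 183.68085106])] [array([514.83961406, -12.62099562]), array([535.12623547, -11.95475644])] [524.98292476 -12.28787603]
unit [531.17143412 -46.80181822] [(np.float64(62.2048631122105), np.float64(175.8650325719455)), (np.float64(38.22378907812137), np.float64(81.80603962851634)), (np.float64(62.3884057941066), np.float64(-2.2081622906413076)), (np.float64(40.326692538263366), np.float64(-98.19312998779277))]
time_s: 11.6
eef_pos: [479.5, 169.4, 140.7]
ee_rot: [0.002, 0.0, 1.0, 0.0]
force: [0.5, -0.3, -2.1]
grip_width: 0.121
grip_force: 87.6
```

```bash

python3 -m crank '[[[-0.2,-0.7,0,0,0,0,0],[-0.24,-0.9,0,0,0,0,0],[-0.24,-0.9,0,0,0,0,0],[-0.24,-0.9,0,0,0,0,0],[-0.24,-0.9,0,0,0,0,0],[-0.24,-0.88,0,0,0,-0.19,0],[0,0,0,0,0,0,0],[0,0,0,0,0,0,0]]]'
python3 - <<'E'
from h import *
s=sense();w=capture("wrist");print(s["eef_pos"],s["ee_rot"])
np.save("w4.npy",[*s["eef_pos"],*s["ee_rot"]]);cv2.imwrite("pics/w4.png",w)
print("port",pix("wrist",np.array((525,-13.5,64)),s),"tcp",pix("wrist",s["eef_pos"],s),"tip",pix("wrist",s["eef_pos"]-[0,0,39],s))
cv2.imwrite("pics/c5.png",cv2.resize(w[130:340,120:400],(800,600),interpolation=2))
E
```

```text
time_s: 12.4
eef_pos: [513.3, 39.8, 138.3]
ee_rot: [-0.001, -0.012, 1.0, 0.0]
force: [0.4, 0.7, -2.1]
grip_width: 0.126
grip_force: 87.9
[513.34339201  39.75531514 138.31565454] [-7.26395046e-04 -1.22288248e-02  9.99924942e-01  1.96798948e-04]
port [208.30182729 232.71590156] tcp [281.41692026 265.41476563] tip [281.01495059 237.07526881]
```

View pics/c5.png

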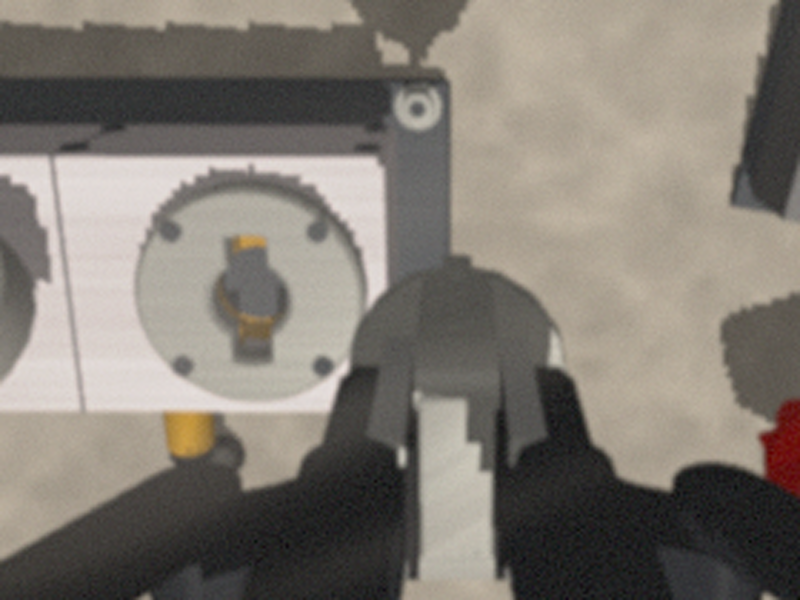

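The crop shows the port collar centred near (250,295), with keyways from (247,238) to (253,360). The gripped key's flange edges are at columns 355 and 563, with its far edge at (458,267).

```bash
python3 - <<'E'
from h import *
v=np.load("w4.npy");s=dict(eef_pos=v[:3],ee_rot=v[3:])
f=lambda c,z:ray("wrist",(120+c[0]*.35,130+c[1]*.35),z,s)[:2].round(1)
print("collar L,R,T,B",*[f(c,64) for c in((137,293),(363,293),(250,187),(250,401))])
print("screws",*[f(c,64) for c in((171,230),(318,230),(184,366),(323,366))],np.mean([f(c,64) for c in((171,230),(318,230),(184,366),(323,366))],0))
a,b=f((247,237),64),f((253,361),64);print("keyways",a,b,(a+b)/2,np.degrees(np.arctan2(*(b-a)[::-1])))
zt=v[2]-4.2;print("flange far",f((458,267),zt),f((458,267),zt-6),"L,R",f((352,340),zt-3),f((563,345),zt-3),"tcp",v[:3])
print("wing near edge L/R",f((418,400),v[2]+30),f((466,400),v[2]+30))
w=cv2.imread("pics/w4.png");g=cv2.GaussianBlur(cv2.cvtColor(w,6),(3,3),0)
wm=(w.min(2)>195);yy,xx=np.indices(wm.shape);wm&=(xx<260)&(yy>150)&(yy<285)
m=cv2.morphologyEx(wm.astype(np.uint8),3,np.ones((5,5)))
e=[(np.nonzero(m[:,x])[0].max(),x) for x in range(122,180)]  # rear edge
E
```

```text
collar L,R,T,B [525.6 -43.3] [524.2  15.1] [496.7 -13. ] [555.7 -15.3]
screws [508.4 -33.4] [507.4   3.8] [545.9 -32.4] [545.    4.5] [526.675 -14.375]
keyways [509.8 -14.3] [544. -14.] [526.9  -14.15] 0.5025816667210323
flange far [492.6  38.7] [494.6  38.7] L,R [508.1  19.8] [508.1  58.2] tcp [513.34339201  39.75531514 138.31565454]
wing near edge L/R [500.6  33.2] [500.5  39.9]
```

```bash

python3 -m crank '[[[-0.12,-0.54,0,0,0,0,0],[-0.12,-0.54,0,0,0,0,0],[-0.12,-0.54,0,0,0,0,0],[-0.12,-0.53,0,0,0,0,0],[0,0,0.3,0,0,0,0],[0,0,0.3,0,0,0,0],[0,0,0.3,0,0,0,0],[0,0,0.2,0,0,0,0]]]'
python3 -m crank '[[[0,0,0.1,0,0,0,0],[0,0,0,0,0,0,0],[0,0,0,0,0,0,0],[0,0,0,0,0,0,0],[0,0,0,0,0,0,0],[0,0,0,0,0,0,0],[0,0,0,0,0,0,0],[0,0,0,0,0,0,0]]]'
python3 -c "
from h import *
s=sense();print(s['eef_pos'],s['ee_rot'],s['force'],s['wrist_torque'])"
```

```text
time_s: 13.25
eef_pos: [526.7, -13.1, 110.5]
ee_rot: [-0.001, -0.013, 1.0, 0.0]
force: [-0.5, -0.2, -2.1]
grip_width: 0.128
grip_force: 88.0
time_s: 14.05
eef_pos: [527.1, -13.6, 109.0]
ee_rot: [0.0, -0.013, 1.0, -0.0]
force: [0.3, 0.5, -2.3]
grip_width: 0.123
grip_force: 88.0
[527.1182364  -13.64834764 109.04957287] [ 1.50627151e-05 -1.27859530e-02  9.99918256e-01 -8.26705619e-06] [ 0.26441974  0.5383173  -2.29584149] [-0.03814174 -0.02662085  0.00958911]
```

```bash

python3 -m crank '[[[0.01,0,0.15,0,0,0,0],[0,0,0.15,0,0,0,0],[0,0,0.15,0,0,0,0],[0,0,0.1,0,0,0,0],[0,0,0.1,0,0,0,0],[0,0,0.05,0,0,0,0],[0,0,0,0,0,0,0],[0,0,0,0,0,0,0]]]'
python3 -c "
from h import *
s=sense();print(s['eef_pos'],s['ee_rot'],s['force'],s['wrist_torque'])"
```

```text
time_s: 14.85
eef_pos: [526.9, -13.6, 91.6]
ee_rot: [0.0, -0.013, 1.0, -0.0]
force: [-0.3, 0.5, -1.7]
grip_width: 0.125
grip_force: 88.0
[526.91499699 -13.64761564  91.6192908 ] [ 7.83313025e-05 -1.27956665e-02  9.99918129e-01 -1.52551990e-05] [-0.28995695  0.5282958  -1.71582234] [0.02317238 0.01412015 0.04105852]
```

```bash

python3 -m crank '[[[0,0,0.08,0,0,0,0],[0,0,0.08,0,0,0,0],[0,0,0.08,0,0,0,0],[0,0,0.06,0,0,0,0],[0,0,0.06,0,0,0,0],[0,0,0,0,0,0,0],[0,0,0,0,0,0,0],[0,0,0,0,0,0,0]]]'
python3 -c "
from h import *
s=sense();print(s['eef_pos'],s['ee_rot'],s['force'],s['wrist_torque'])"
```

```text
time_s: 15.65
eef_pos: [526.9, -13.7, 82.6]
ee_rot: [0.0, -0.013, 1.0, -0.0]
force: [-0.0, -0.4, -1.6]
grip_width: 0.128
grip_force: 88.0
[526.92059593 -13.69068182  82.64732786] [ 9.98110972e-05 -1.27788544e-02  9.99918342e-01 -3.05250028e-05] [-0.03654421 -0.37351747 -1.56130527] [ 0.00546949 -0.02938767  0.07004531]
```

The lugs are in the keyways with no force yet. I'll push home.

```bash

python3 -m crank '[[[0,0,0.08,0,0,0,0],[0,0,0.08,0,0,0,0],[0,0,0.08,0,0,0,0],[0,0,0.06,0,0,0,0],[0,0,0.06,0,0,0,0],[0,0,0.04,0,0,0,0],[0,0,0,0,0,0,0],[0,0,0,0,0,0,0]]]'
python3 -c "
from h import *
s=sense();print(s['eef_pos'],s['ee_rot'],s['force'],s['wrist_torque'])"
```

```text
time_s: 16.45
eef_pos: [527.3, -13.7, 74.2]
ee_rot: [0.001, -0.013, 1.0, -0.0]
force: [-5.0, 0.8, 16.2]
grip_width: 0.124
grip_force: 90.8
[527.2572892  -13.72929686  74.1895319 ] [ 7.05115493e-04 -1.29044184e-02  9.99916446e-01 -2.82417983e-04] [-5.04948598  0.82635805 16.23679032] [0.18827    1.10505925 0.01584229]
```

```bash

python3 -m crank '[[[0,0,0.06,0,0,0,0],[0,0,0,0,0,0,0],[0,0,0,0,0,0,0],[0,0,0,0,0,0.2,0],[0,0,0,0,0,0.4,0],[0,0,0,0,0,0.4,0],[0,0,0,0,0,0.4,0],[0,0,0,0,0,0.4,0]]]' 110
python3 -c "
from h import *
s=sense();print(s['eef_pos'],s['ee_rot'],s['force'],s['wrist_torque'])"
```

```text
time_s: 17.25
eef_pos: [528.4, -14.0, 74.2]
ee_rot: [0.002, 0.113, 0.994, -0.001]
force: [-6.4, 0.6, 26.8]
grip_width: 0.119
grip_force: 108.0
[528.38080966 -14.00875632  74.18022449] [ 2.41246303e-03  1.13293762e-01  9.93558463e-01 -5.32593518e-04] [-6.39874631  0.5550185  26.79600621] [0.1105217  1.22407429 0.2485615 ]
```

```bash

python3 -m crank '[[[0.03,0,0,0,0,0.5,0],[0.02,0,0,0,0,0.5,0],[0,0,0,0,0,0.5,0],[0,0,0,0,0,0.5,0],[0,0,0,0,0,0.5,0],[0,0,0,0,0,0.5,0],[0,0,0,0,0,0.5,0],[0,0,0,0,0,0.5,0]]]'
python3 -c "
from h import *
s=sense();print(s['eef_pos'],s['ee_rot'],s['force'],s['wrist_torque'])"
```

```text
time_s: 18.05
eef_pos: [527.9, -14.7, 74.2]
ee_rot: [0.004, 0.383, 0.924, -0.0]
force: [-3.5, -4.3, 24.3]
grip_width: 0.12
grip_force: 107.7
[527.85334771 -14.65836957  74.22697386] [ 3.61178261e-03  3.83054713e-01  9.23718552e-01 -2.80935970e-04] [-3.50726961 -4.30185845 24.25666812] [-0.77786428  0.71794533  0.25893874]
```

```bash

python3 -m crank '[[[0,0,0,0,0,0.5,0],[0,0,0,0,0,0.5,0],[0,0,0,0,0,0.5,0],[0,0,0,0,0,0.5,0],[0,0,0,0,0,0.5,0],[0,0,0,0,0,0.5,0],[0,0,0,0,0,0.5,0],[0,0,0,0,0,0.5,0]]]'
python3 -m crank '[[[0,0,0,0,0,0.5,0],[0,0,0,0,0,0.4,0],[0,0,0,0,0,0.4,0],[0,0,0,0,0,0.2,0],[0,0,0,0,0,0,0],[0,0,0,0,0,0,0],[0,0,0,0,0,0,0],[0,0,0,0,0,0,0]]]'
python3 - <<'E'
from h import *
s=sense();print(s['eef_pos'],s['ee_rot'],s['force'],s['wrist_torque'],s['grip_force'],s['dq'])
w=capture("wrist");t=capture("scene");o=np.zeros((300,800,3),np.uint8);o[:,:400]=cv2.resize(w,(400,300));o[:,400:]=cv2.resize(t[150:270,190:350],(400,300));cv2.imwrite("pics/c6.png",o)
E
```

```text
time_s: 18.85
eef_pos: [527.3, -15.0, 74.2]
ee_rot: [0.003, 0.623, 0.782, -0.0]
force: [-7.4, -6.1, 26.4]
grip_width: 0.123
grip_force: 108.0
time_s: 19.65
eef_pos: [527.1, -15.0, 74.2]
ee_rot: [0.003, 0.7, 0.714, 0.0]
force: [-8.1, -7.8, 28.1]
grip_width: 0.12
grip_force: 108.2
[527.08241483 -15.03826659  74.24566824] [2.91632641e-03 7.00086598e-01 7.14051982e-01 1.33645693e-04] [-8.12162629 -7.84205456 28.0881751 ] [-1.2060234   1.57487733  0.21797707] 108.19403171539307 [-0.00011527  0.00102547  0.00087928 -0.00098954 -0.00178481  0.00032155]
```

View pics/c6.png

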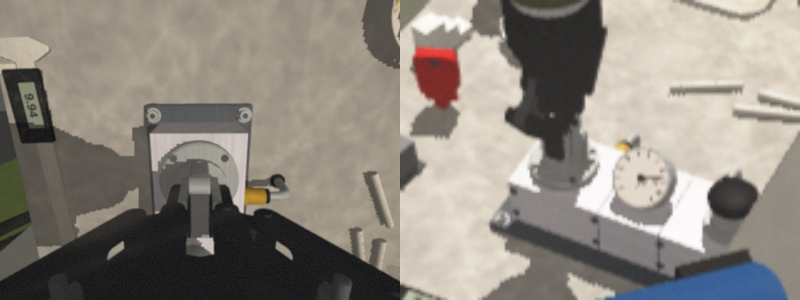

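The picture shows the key in the port with its flange on the collar, turned and gripped. The palm button is up and the other objects stand undisturbed. The forces are steady: about 28 N down, 0.22 N m and a 108 N grip.

```bash
python3 -c "
from rig import *
print(finish_job())"
```

```text
the job is handed in; nothing more can be done
None
```

The job is handed in at about 20 s: the stop button was pressed to its stop and is back up, and the bleed key is in the port, pressed home, turned about 90° clockwise and still gripped; no pass/fail result was returned.

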